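Sort the sample tubes into the dishes of their colour

ROBOT

A 7-joint arm with a two-finger parallel gripper is mounted at the origin on a cart in front of the work surface, level with it; the furniture and walls round the work are solid. World frame = base frame: x ahead of the robot, y to its left, z up, the work surface at z = 0. Lengths are in mm, angles in rad, forces in N, time in s.
With the tool pointing down it reaches from about 425 to 950 mm from the base axis. Payload 4.7 kg.
Tool frame: the origin (TCP) lies midway between the tips of the shut fingers; the grasp point (between the pads) lies 19 mm behind it (robot.grasp_offset is the distance from the TCP to the grasp point, in mm); z points along the fingers, y is the direction in which the jaws open and shut (so a half turn about z gives the same grasp; the last joint's range is limited). The gripper opens to 85 mm and grips with 20 to 120 N. Pads are 22 mm wide; open, the fingers measure 114 mm over their backs; the gripper's body (76 mm by 85 mm) begins 54 mm behind the grasp point. The pads swing forward as they close: fully open they stand 13 mm farther back than shut.
Start: joints at [1.319, 0.469, -0.049, 1.532, 0.024, 1.141, -0.082], TCP at [149.195, -658.323, 231.335] pointing down, gripper open.
Joint ranges: [-2.59, 2.59], [-0.33, 1.99], [-1.39, 1.29], [0.1, 2.45], [-1.04, 4.18], [0.21, 1.99], [-2.66, 2.66]. Speed limits (rad/s): [2.57, 2.57, 3.14, 3.14, 3.14, 3.14, 3.14].

INTERFACE

Orientations are given as a rotation vector (axis times angle).
In Python, from plant import robot gives the robot as it stands.
- The arm moves only by the shell command python3 -m creep 'ROWS' [FORCE]. ROWS is JSON, a list of rows, each a list of 7 numbers: the turn, a rotation vector about the world's x, y, z in degrees, then the shift along the world's x, y, z in m, then the finger opening in m, from 0 to 0.0854. A call has exactly 5 rows; each row shifts and turns the commanded pose from where the row before left it; what a row does not reach is not made up. A row lasts 1/12 s, in which the tool goes at most 41.7 mm and 7.16 degrees, less where a joint would pass 70% of its speed; a pose out of reach is approached as far as the arm can. A call is refused whole if a number of a shift passes 0.0417 or a number of a turn 7.16, either way. A call with a gripper value outside its range is refused whole. The fingers move at their own pace and stop on an object; FORCE is the grip in N (left out, the last holds). Time passes only in rows, so rows that do not move let the fingers close, or fill a call up. It gives the time, the measured TCP pose, the force and the opening at its end, in the units of the state.
- robot.state(): the state, without advancing time (a new reading comes with each control period).
- robot.grab_frame(name): name is "scene" or "side" or "wrist"; returns (picture, depth): 400x640x3 uint8, blue, green, red; 400x640 float32, mm along the optical axis (not along the pixel's ray), 0 where there is no reading.
- robot.camera_info(name): a dict with "fx", "fy", "cx", "cy" (pixels), "rvec" (rotation vector, rad) and "tvec" (3), from world to camera coordinates, as OpenCV has them; the wrist camera has in their place "T_tool_cam" (4x4, takes a point from camera to tool coordinates, whose origin is the TCP and whose axes are the flange's). Camera axes: x right, y down, z forward; pixel columns grow to the right and rows downward; lengths in mm; the calibration is good to about 2 mm. The wrist camera is an equidistant fisheye: a pixel r from the principal point sees the ray r / f radians off the axis. A picture is of the moment at which its call begins: read the wrist's pose just before it. camera_info takes no time and is no camera call.
- robot.close_job(): hands the job in, once; it reports no verdict.
The state is a dict: "time_s": time; "q": joint angles; "joint_vel": joint speeds; "effort": joint torques, N m; "tool_pos": TCP position; "ee_rot": TCP orientation; "contact_force": force on the tool from outside, world axes, zero at the start; "torque": the same for the moment, N m; "grip_width": opening from 0.0 (shut) to 1.0 (fully open).
Only numpy, scipy, OpenCV 4.12 (cv2) and the standard library are available. Lean on these libraries where they do the work, as an engineer would, in place of code of your own. Each camera call takes 0.05 s, during which the arm holds its last target.

TASK

Stand each of the four sample tubes with a coloured cap (blue, red, yellow and green) upright in the shallow dish of the same colour, flat on the dish's floor. Leave the two white-capped tubes standing where they are, and let go of everything at the end.

Things in the scene. Friction and masses are not known exactly. Their poses are not given: they have to be found in the camera images.
- tube_blue_center (a point): blue-capped tube with a blue label band, belongs in the blue dish; screw-capped sample tube: a white cylindrical body 26 mm across and 58 mm high with a blue screw cap 30 mm across on top, 76 mm tall in all, standing upright, about 40 g; the point is at its centre on the body, 38 mm above its foot, z along the tube (up); rigid, can be gripped across the body at any yaw
- tube_red_center (a point): red-capped tube with a red label band, belongs in the red dish; screw-capped sample tube: a white cylindrical body 26 mm across and 58 mm high with a red screw cap 30 mm across on top, 76 mm tall in all, standing upright, about 40 g; the point is at its centre on the body, 38 mm above its foot, z along the tube (up); rigid, can be gripped across the body at any yaw
- tube_yellow_center (a point): yellow-capped tube with a yellow label band, belongs in the yellow dish; screw-capped sample tube: a white cylindrical body 26 mm across and 58 mm high with a yellow screw cap 30 mm across on top, 76 mm tall in all, standing upright, about 40 g; the point is at its centre on the body, 38 mm above its foot, z along the tube (up); rigid, can be gripped across the body at any yaw
- tube_green_center (a point): green-capped tube with a green label band, belongs in the green dish; screw-capped sample tube: a white cylindrical body 26 mm across and 58 mm high with a green screw cap 30 mm across on top, 76 mm tall in all, standing upright, about 40 g; the point is at its centre on the body, 38 mm above its foot, z along the tube (up); rigid, can be gripped across the body at any yaw
- tube_white_a_center (a point): one of two all-white tubes, which stay where they are; screw-capped sample tube: a white cylindrical body 26 mm across and 58 mm high with a white screw cap 30 mm across on top, 76 mm tall in all, standing upright, about 40 g; the point is at its centre on the body, 38 mm above its foot, z along the tube (up); rigid, can be gripped across the body at any yaw
- tube_white_b_center (a point): one of two all-white tubes, which stay where they are; screw-capped sample tube: a white cylindrical body 26 mm across and 58 mm high with a white screw cap 30 mm across on top, 76 mm tall in all, standing upright, about 40 g; the point is at its centre on the body, 38 mm above its foot, z along the tube (up); rigid, can be gripped across the body at any yaw
- dish_blue_floor (a point): blue shallow round dish fixed to the bench, 60 mm across, rim 10 mm above the bench, wall 3 mm, open at the top; the point is at the middle of its inner floor, 3 mm above the bench; flat floor about 50 mm across, z up
- dish_red_floor (a point): red shallow round dish fixed to the bench, 60 mm across, rim 10 mm above the bench, wall 3 mm, open at the top; the point is at the middle of its inner floor, 3 mm above the bench; flat floor about 50 mm across, z up
- dish_yellow_floor (a point): yellow shallow round dish fixed to the bench, 60 mm across, rim 10 mm above the bench, wall 3 mm, open at the top; the point is at the middle of its inner floor, 3 mm above the bench; flat floor about 50 mm across, z up
- dish_green_floor (a point): green shallow round dish fixed to the bench, 60 mm across, rim 10 mm above the bench, wall 3 mm, open at the top; the point is at the middle of its inner floor, 3 mm above the bench; flat floor about 50 mm across, z up
Not all that is in view belongs to the job. Of the things that look like the part that bears tube_blue_center, the smaller one is meant.

How it is judged:
By the outcome, as a careful person would: the job done as asked, in the order asked, and still so for the second after the job is handed in, with the robot touching nothing.
It also fails if it takes over 96 s, if anything falls off the work surface, if the arm or the gripper's body presses on something with over 40 N, if the wrist force passes 120 N, or if a joint passes its speed limit or range.

## Working session

There is one attempt and no reset: what is moved stays moved. The work goes in short steps, Python scripts to look and compute and a shell command to move; the robot and the scene stay as the last step left them, time stands still between calls to the robot, and variables do not carry over. Pictures are saved under pics/ and viewed, and the job is handed in when it is done.

```bash
ls -la; mkdir -p pics
python3 - <<'E'
from plant import robot
import cv2,numpy as np
print(robot.state()); 
for n in ["scene","side","wrist"]:
    p,d=robot.grab_frame(n); cv2.imwrite(f"pics/{n}0.png",p); np.save(f"pics/{n}0.npy",d); print(n,robot.camera_info(n))
E
```

```text
total 12
drwxr-xr-x  3 agent agent 4096 Dec  7 04:10 .
drwxr-xr-x 23 root  root  4096 Dec  7 04:10 ..
drwxr-xr-x  2 agent agent 4096 Dec  7 04:10 pics
{'time_s': 0.0, 'q': array([ 1.31911097,  0.46943265, -0.04862429,  1.53371843,  0.02410771,
        1.14101284, -0.08228904]), 'joint_vel': array([-0.00057357,  0.00311235, -0.00097157, -0.00060841, -0.00087726,
        0.00077269,  0.00032793]), 'effort': array([-1.12317387e-04, -5.10310543e+01, -4.66540398e-02, -2.37715906e+01,
        1.07424636e-02,  7.40141782e-03,  6.88376876e-07]), 'tool_pos': array([ 149.03071439, -657.72502171,  230.25708137]), 'ee_rot': array([-3.12015727e+00, -3.49121985e-01,  4.53101851e-04]), 'contact_force': array([ 1.00038853,  0.59371368, -0.24079086]), 'torque': array([0.0241445 , 0.00321633, 0.00650062]), 'grip_width': 0.9983526860545057}
scene {'fx': 422.849291138745, 'fy': 422.849291138745, 'cx': 316.82705328400897, 'cy': 198.99469962373647, 'rvec': array([ 0.73080903, -2.69541079,  1.00715124]), 'tvec': array([517.15375666, 147.72765479, 857.10179585])}
side {'fx': 368.8115064647751, 'fy': 368.8115064647751, 'cx': 314.37960224787645, 'cy': 198.727032661066, 'rvec': array([ 2.04976072, -0.17465159,  0.12513414]), 'tvec': array([-476.88701869,  169.78217461,  649.81550463])}
wrist {'fx': 309.70691628693146, 'fy': 309.70691628693146, 'cx': 322.3785248456881, 'cy': 202.6342995092383, 'T_tool_cam': array([[-1.07902432e-03, -9.59763813e-01, -2.80806443e-01,
         7.20967877e+01],
       [ 9.99999394e-01, -1.09652163e-03, -9.48050976e-05,
        -2.22085257e-01],
       [-2.16919838e-04, -2.80806375e-01,  9.59764415e-01,
        -1.42710180e+02],
       [ 0.00000000e+00,  0.00000000e+00,  0.00000000e+00,
         1.00000000e+00]])}
```

View pics/scene0.png

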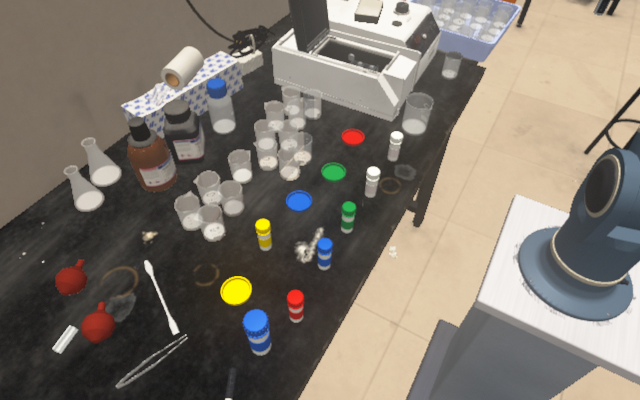

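View pics/side0.png

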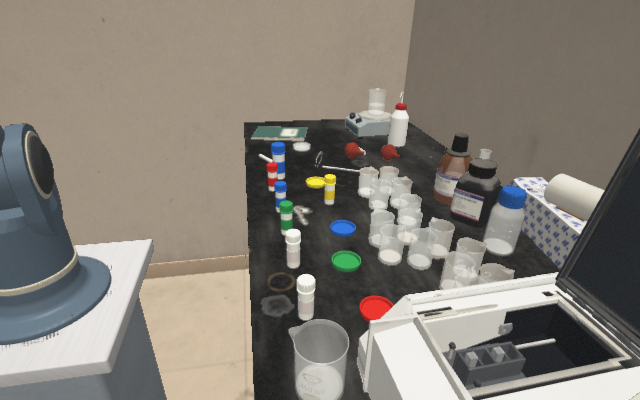

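View pics/wrist0.png

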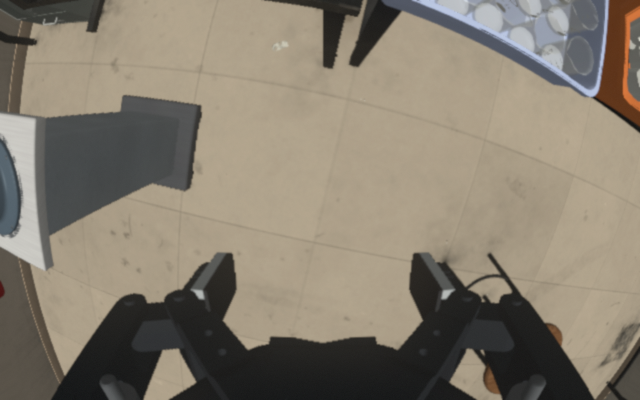

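The scene view shows yellow tube (264,235), small blue (325,253), green (348,217), red (296,305), the large decoy blue (258,332) and white tubes (372,182) and (396,146). The dishes are red (353,137), green (333,172), blue (299,201) and yellow (236,290). A crumpled object at (310,245) lies beside the small blue tube. The side view shows the same things.

```bash
cat > h.py <<'E'
import cv2,numpy as np
from plant import robot
def cam(n):
    c=robot.camera_info(n); R=cv2.Rodrigues(c["rvec"])[0]; return c,R,c["tvec"]
def cast(n,uv,z):
    c,R,t=cam(n); uv=np.atleast_2d(uv).astype(float)
    r=np.c_[(uv[:,0]-c["cx"])/c["fx"],(uv[:,1]-c["cy"])/c["fy"],np.ones(len(uv))]@R
    o=-R.T@t; s=(z-o[2])/r[:,2]; return o+s[:,None]*r
def cloud(n,d):
    c,R,t=cam(n); v,u=np.mgrid[:400,:640]
    P=np.stack([(u-c["cx"])/c["fx"]*d,(v-c["cy"])/c["fy"]*d,d],-1)
    return (P-t)@R
H={'blue':(105,125),'red':(175,6),'yellow':(23,34),'green':(55,85)}
def mask(p,c):
    h=cv2.cvtColor(p,cv2.COLOR_BGR2HSV); a,b=H[c]
    m=((h[...,0]>=a)&(h[...,0]<=b)) if a<b else ((h[...,0]>=a)|(h[...,0]<=b))
    return m&(h[...,1]>130)&(h[...,2]>50)
E
python3 - <<'E'
from h import *
for n in ["scene","side"]:
    p=cv2.imread(f"pics/{n}0.png"); d=np.load(f"pics/{n}0.npy"); W=cloud(n,d)
    for c in H:
        m=mask(p,c)&(d>0)
        k,l,s,ct=cv2.connectedComponentsWithStats(m.astype(np.uint8))
        for i in range(1,k):
            if s[i,4]<40: continue
            q=W[l==i]; 
            if np.median(q[:,0])>1000 or abs(np.median(q[:,1]))>800: continue
            zt=np.percentile(q[:,2],97)
            o=f"{n} {c} px {ct[i].round()} area {s[i,4]} ztop {zt:.0f}"
            if zt<25:
                cn=max(cv2.findContours((l==i).astype(np.uint8),0,1)[0],key=len)[:,0]
                P=cast(n,cn,10)[:,:2].astype(np.float32); (x,y),r=cv2.minEnclosingCircle(P); o+=f" DISH {x:.1f} {y:.1f} r {r:.1f}"
            else:
                t=q[q[:,2]>zt-4]; (x,y),r=cv2.minEnclosingCircle(t[:,:2].astype(np.float32))
                o+=f" TUBE mean {t[:,:2].mean(0).round(1)} circ {x:.1f} {y:.1f} r {r:.1f}"
            print(o)
    for nm,(u,v) in {"scene":{"wa":(397,137),"wb":(374,172)},"side":{"wa":(306,282),"wb":(293,236)}}[n].items():
        q=W[v-12:v+12,u-12:u+12].reshape(-1,3); t=q[(q[:,2]>72)&(q[:,2]<84)]; (x,y),r=cv2.minEnclosingCircle(t[:,:2].astype(np.float32))
        print(n,nm,q[:,2].max().round(),x,y,r,t.mean(0))
# height map from scene
W=np.concatenate([cloud(n,np.load(f"pics/{n}0.npy"))[np.load(f"pics/{n}0.npy")>0].reshape(-1,3) for n in("scene","side")])
hm=np.zeros((120,160))
ix=((W[:,0]-250)/5).astype(int); iy=((W[:,1]+400)/5).astype(int); ok=(ix>=0)&(ix<120)&(iy>=0)&(iy<160)
np.maximum.at(hm,(ix[ok],iy[ok]),W[ok,2])
im=cv2.applyColorMap(np.clip(hm*1.6,0,255).astype(np.uint8),cv2.COLORMAP_JET)
im=cv2.resize(im[::-1,::-1],(800,600),interpolation=0)
for y in range(-300,400,100): cv2.putText(im,str(y),(int((400-y)),595),0,.4,(255,255,255))
for x in range(300,850,100): cv2.putText(im,str(x),(2,int(850-x)),0,.4,(255,255,255))
cv2.imwrite("pics/hm.png",im)
E
```

```text
scene blue px [216.  87.] area 275 ztop 144 TUBE mean [883.   5.] circ 883.5 4.1 r 22.0
scene blue px [299. 200.] area 458 ztop 13 DISH 571.5 126.0 r 32.6
scene blue px [324. 246.] area 228 ztop 80 TUBE mean [442.  241.9] circ 441.9 241.9 r 14.4
scene blue px [324. 262.] area 74 ztop 37 TUBE mean [438.6 250.8] circ 439.8 247.1 r 10.9
scene blue px [256. 328.] area 797 ztop 108 TUBE mean [455.9 443.6] circ 456.4 442.9 r 19.3
scene red px [353. 137.] area 332 ztop 13 DISH 566.9 -132.0 r 35.2
scene red px [ 71. 279.] area 769 ztop 55 TUBE mean [828.1 529.3] circ 827.5 530.7 r 15.4
scene red px [295. 299.] area 308 ztop 79 TUBE mean [431.5 364.8] circ 431.4 364.7 r 15.0
scene red px [ 98. 325.] area 907 ztop 55 TUBE mean [713.2 566.8] circ 714.1 564.8 r 16.8
scene red px [296. 314.] area 87 ztop 39 TUBE mean [427.5 374.1] circ 428.6 370.4 r 10.7
scene yellow px [263. 226.] area 239 ztop 80 TUBE mean [571.  263.5] circ 570.8 263.9 r 14.6
scene yellow px [265. 242.] area 99 ztop 40 TUBE mean [565.3 272.3] circ 567.0 269.1 r 11.1
scene yellow px [236. 290.] area 769 ztop 13 DISH 557.6 381.4
[... 1464 characters left out ...]
] area 636 ztop 11 DISH 564.6 -136.8 r 33.3
side yellow px [321. 181.] area 323 ztop 77 TUBE mean [570.  258.7] circ 569.9 260.1 r 14.3
side yellow px [329. 195.] area 89 ztop 39 TUBE mean [569.2 251.7] circ 569.7 255.3 r 12.0
side green px [286. 207.] area 153 ztop 77 TUBE mean [444.3 131.9] circ 444.6 134.1 r 15.1
side green px [286. 225.] area 92 ztop 38 TUBE mean [443.4 123.3] circ 443.4 128.4 r 11.2
side green px [346. 261.] area 494 ztop 11 DISH 549.2 -1.0 r 34.0
side wa 459.0 447.85784912109375 -122.13179016113281 15.010488510131836 [ 447.14936383 -123.95640105   75.97052495]
side wb 459.0 444.0143127441406 14.921360969543457 14.473030090332031 [443.91531824  13.28166219  75.88593349]
```

View pics/hm.png

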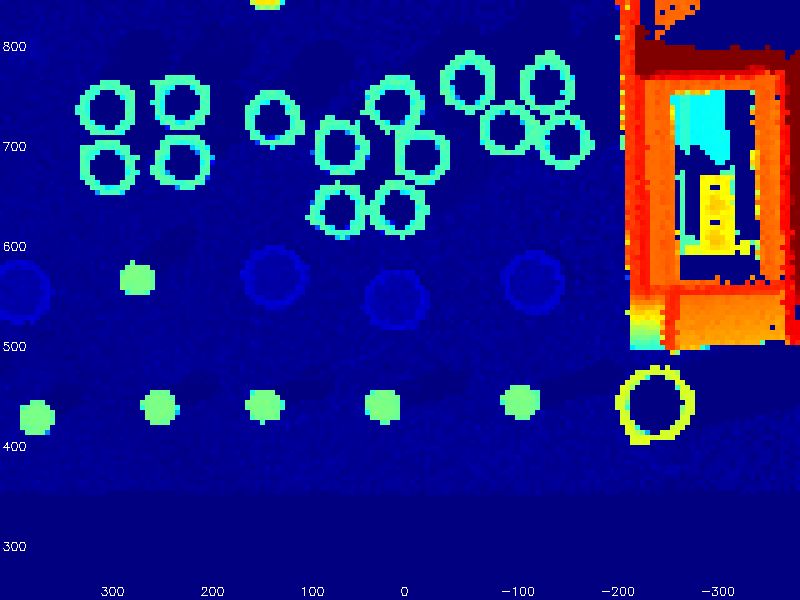

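The measured positions from the two views agree to within about 6 mm. Tubes: blue (442,240), red (431,363), yellow (570,262), green (445,135). Dishes: blue (572,123), red (566,-134), yellow (557,380), green (549,2). I'll swing in on an arc and turn the jaws to lie along x.

```bash
python3 -m creep '[[0,0,3.86,0.0196,0.0313,0.002,0.06],[0,0,3.86,0.0196,0.0313,0.002,0.06],[0,0,3.86,0.0196,0.0313,0.002,0.06],[0,0,3.86,0.0196,0.0313,0.002,0.06],[0,0,3.86,0.0196,0.0313,0.002,0.06]]' 40
```

```text
time_s: 0.57
tool_pos: [247.7, -500.0, 241.1]
ee_rot: [-3.018, -0.872, 0.0]
contact_force: [0.8, -0.8, -0.6]
grip_width: 0.703
```

Tracks well.

```bash
python3 -m creep '[[0,0,3.86,0.0196,0.0313,0.002,0.06],[0,0,3.86,0.0196,0.0313,0.002,0.06],[0,0,3.86,0.0196,0.0313,0.002,0.06],[0,0,3.86,0.0196,0.0313,0.002,0.06],[0,0,3.86,0.0196,0.0313,0.002,0.06]]'; python3 -m creep '[[0,0,3.86,0.0135,0.0345,0,0.06],[0,0,3.86,0.0135,0.0345,0,0.06],[0,0,3.86,0.0135,0.0345,0,0.06],[0,0,3.86,0.0135,0.0345,0,0.06],[0,0,3.86,0.0135,0.0345,0,0.06]]';  python3 -m creep '[[0,0,3.86,0.0135,0.0345,0,0.06],[0,0,3.86,0.0135,0.0345,0,0.06],[0,0,3.86,0.0135,0.0345,0,0.06],[0,0,3.86,0.0135,0.0345,0,0.06],[0,0,3.86,0.0135,0.0345,0,0.06]]'
```

```text
time_s: 0.98
tool_pos: [345.6, -343.6, 251.4]
ee_rot: [2.829, 1.366, -0.0]
contact_force: [1.3, -0.0, 0.2]
grip_width: 0.703
time_s: 1.4
tool_pos: [412.8, -171.1, 251.4]
ee_rot: [2.56, 1.821, -0.0]
contact_force: [0.7, -0.4, 0.2]
grip_width: 0.705
time_s: 1.82
tool_pos: [480.3, 1.2, 251.4]
ee_rot: [2.218, 2.224, -0.0]
contact_force: [1.0, -1.1, -0.1]
grip_width: 0.697
```

```bash
python3 -m creep '[[0,0,0,-0.008,0.04,-0.01,0.06],[0,0,0,-0.008,0.04,-0.01,0.06],[0,0,0,-0.008,0.04,-0.01,0.06],[0,0,0,-0.008,0.04,-0.01,0.06],[0,0,0,0,0.03,-0.01,0.06]]'
python3 - <<'E'
from h import *
s=robot.state(); p,d=robot.grab_frame("wrist"); cv2.imwrite("pics/w1.png",p)
c=robot.camera_info("wrist"); R=cv2.Rodrigues(s["ee_rot"])[0]; T=c["T_tool_cam"]
Rc=R@T[:3,:3]; o=s["tool_pos"]+R@T[:3,3]
def wc(u,v,z):
    x=np.array([u-c["cx"],v-c["cy"]]); r=np.hypot(*x); th=r/c["fx"]; ray=Rc@np.r_[x/r*np.sin(th),np.cos(th)]
    return o+ray*(z-o[2])/ray[2]
print(s["tool_pos"])
for col in H:
    m=mask(p,col).astype(np.uint8); k,l,st,ct=cv2.connectedComponentsWithStats(m)
    for i in range(1,k):
        if st[i,4]>80: print(col,ct[i].round(),st[i,4],"z76",wc(*ct[i],76)[:2].round(1),"z10",wc(*ct[i],10)[:2].round(1))
E
```

```text
time_s: 2.23
tool_pos: [446.3, 191.6, 201.4]
ee_rot: [-2.218, -2.224, -0.0]
contact_force: [0.9, -0.5, -0.8]
grip_width: 0.698
[446.33774964 191.61438634 201.42139852]
blue [318. 139.] 949 z76 [442.8 241.9] z10 [441.8 236.6]
blue [426. 233.] 1716 z76 [547.6 154.3] z10 [572.4 127.4]
blue [616. 330.] 625 z76 [983.8 -56.8] z10 [1116.  -135.6]
red [307.  13.] 889 z76 [433.4 354.4] z10 [430.1 376.8]
yellow [428.  20.] 558 z76 [540.5 354.1] z10 [563.6 376.4]
yellow [451. 120.] 394 z76 [563.2 262.7] z10 [591.9 262.6]
yellow [431. 119.] 170 z76 [544. 263.] z10 [567.9 262.9]
green [321. 249.] 765 z76 [445.3 139.4] z10 [444.9 108.8]
green [385. 317.] 326 z76 [514.7  55.5] z10 [531.4   4.4]
```

View pics/w1.png

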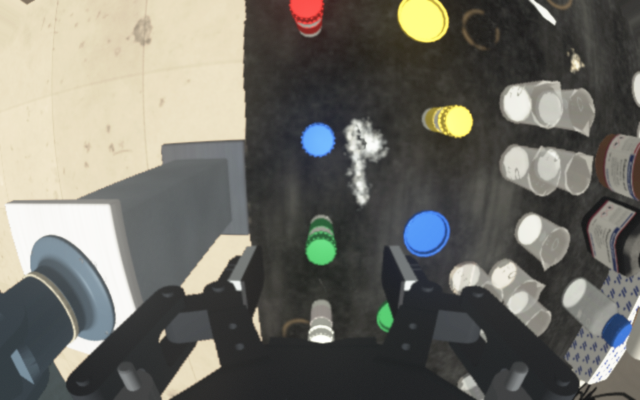

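The wrist view has the blue cap at (318,139), which is world (442.5,241), and the blue dish at (426,233). Next is the descent and grip.

```bash
python3 -m creep '[[0,0,0,-0.004,0.025,0,0.06],[0,0,0,0,0.0247,0,0.06],[0,0,0,0,0,-0.035,0.06],[0,0,0,0,0,-0.035,0.06],[0,0,0,0,0,-0.03,0.06]]'; python3 -m creep '[[0,0,0,0,0,-0.025,0.06],[0,0,0,0,0,-0.025,0.06],[0,0,0,0,0,-0.02,0.06],[0,0,0,0,0,-0.015,0.06],[0,0,0,0,0,0,0.06]]'
python3 - <<'E'
from h import *
p,d=robot.grab_frame("wrist"); cv2.imwrite("pics/w2.png",p)
E
```

```text
time_s: 2.7
tool_pos: [444.2, 237.9, 100.1]
ee_rot: [2.221, 2.221, -0.0]
contact_force: [0.3, -0.8, -0.1]
grip_width: 0.701
time_s: 3.12
tool_pos: [442.7, 236.4, 13.8]
ee_rot: [-2.221, -2.22, 0.009]
contact_force: [-0.1, 0.5, 0.4]
grip_width: 0.7
```

View pics/w2.png

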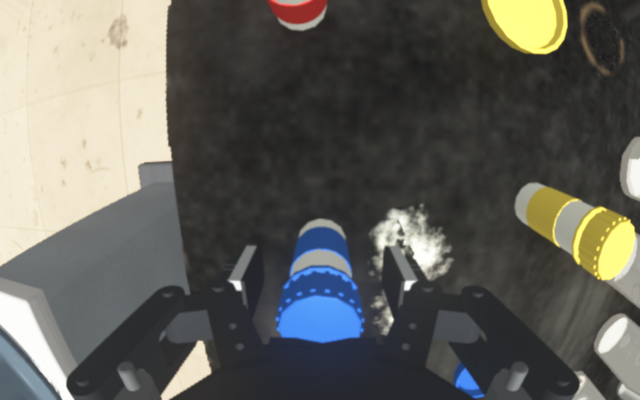

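The tube is between the jaws but about 4 mm off in y. I'll correct that, then close.

```bash
python3 -m creep '[[0,0,0,0,0.0045,0.002,0.06],[0,0,0,0,0,0,0.06],[0,0,0,0,0,0,0.02],[0,0,0,0,0,0,0.02],[0,0,0,0,0,0,0.02]]' 40; python3 -m creep '[[0,0,0,0,0,0,0.02],[0,0,0,0,0,0,0.02],[0,0,0,0,0,0,0.02],[0,0,0,0,0,0,0.02],[0,0,0,0,0,0,0.02]]' 40
```

```text
time_s: 3.58
tool_pos: [444.9, 242.6, 19.4]
ee_rot: [2.222, 2.22, 0.002]
contact_force: [-2.9, -0.6, 14.0]
grip_width: 0.294
time_s: 4.0
tool_pos: [444.9, 242.7, 19.5]
ee_rot: [2.222, 2.22, 0.001]
contact_force: [-1.3, -1.4, 5.6]
grip_width: 0.295
```

```bash
python3 -m creep '[[0,0,0,0,0,0.01,0.02],[0,0,0,0,0,0.02,0.02],[0,0,0,0,0,0.025,0.02],[0,0,0,0,0,0.025,0.02],[0,0,0,0,0,0.02,0.02]]';  python3 -m creep '[[0,0,0,0,0,0,0.02],[0,0,0,0,0,0,0.02],[0,0,0,0,0,0,0.02],[0,0,0,0,0,0,0.02],[0,0,0,0,0,0,0.02]]'
python3 - <<'E'
from h import *
for n in ("wrist","scene"):
    p,d=robot.grab_frame(n); cv2.imwrite(f"pics/{n}3.png",p)
    if n=="scene":
        W=cloud(n,d);m=mask(p,"blue")&(d>0)&(W[...,0]<480)&(W[...,1]<330)&(W[...,0]>300);q=W[m];print(q[:,2].max(),q[:,2].min(),q.mean(0))
E
```

```text
time_s: 4.42
tool_pos: [444.5, 242.9, 120.8]
ee_rot: [2.222, 2.221, 0.002]
contact_force: [-0.1, -0.2, -1.2]
grip_width: 0.288
time_s: 4.83
tool_pos: [443.8, 242.1, 117.6]
ee_rot: [-2.221, -2.22, 0.003]
contact_force: [-0.9, 0.7, -0.4]
grip_width: 0.293
201.4264259889318 112.18014586586786 [443.87563856 251.27864197 156.30455445]
```

View pics/scene3.png

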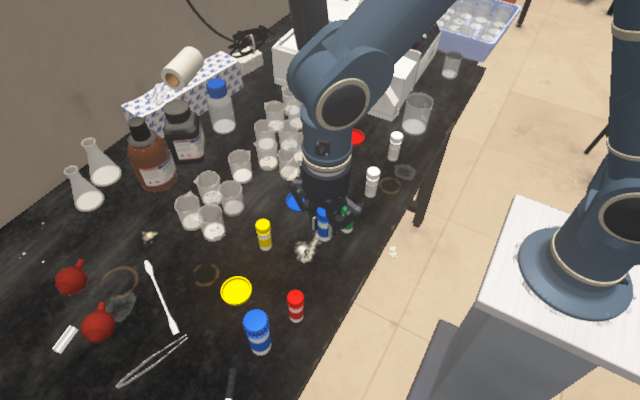

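View pics/wrist3.png

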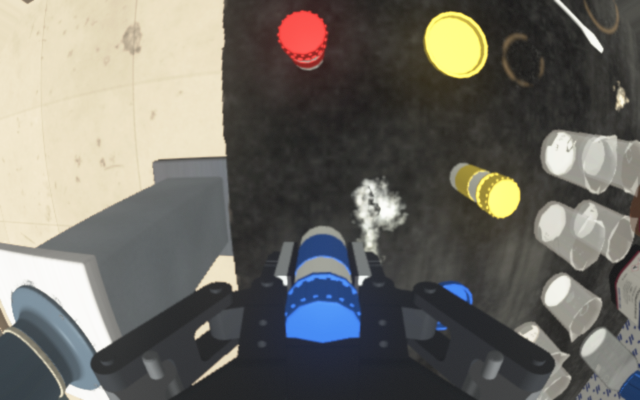

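The blue tube is held upright and lifted: body between pads at (322,255) in the wrist view, and visible under the gripper at (323,225) in the scene view. Next it goes over the blue dish.

```bash
python3 -m creep '[[0,0,0,0.0256,-0.0235,0,0.02],[0,0,0,0.0256,-0.0235,0,0.02],[0,0,0,0.0256,-0.0235,0,0.02],[0,0,0,0.0256,-0.0235,0,0.02],[0,0,0,0.0256,-0.0235,0,0.02]]';  python3 -m creep '[[0,0,0,0,0,-0.02,0.02],[0,0,0,0,0,-0.02,0.02],[0,0,0,0,0,-0.02,0.02],[0,0,0,0,0,-0.01,0.02],[0,0,0,0,0,0,0.02]]'
```

```text
time_s: 5.35
tool_pos: [573.3, 123.8, 118.1]
ee_rot: [-2.221, -2.221, 0.001]
contact_force: [0.5, 1.0, -0.5]
grip_width: 0.292
time_s: 5.77
tool_pos: [570.5, 124.5, 45.9]
ee_rot: [-2.22, -2.219, 0.007]
contact_force: [0.5, -0.1, -0.1]
grip_width: 0.293
```

```bash
python3 -m creep '[[0,0,0,0,0,-0.01,0.02],[0,0,0,0,0,-0.005,0.02],[0,0,0,0,0,0,0.02],[0,0,0,0,0,0,0.02],[0,0,0,0,0,0,0.02]]'
python3 - <<'E'
from h import *
p,d=robot.grab_frame("wrist"); cv2.imwrite("pics/w4.png",p)
E
```

```text
time_s: 6.18
tool_pos: [572.9, 125.4, 34.3]
ee_rot: [2.221, 2.22, 0.002]
contact_force: [0.5, 0.1, 0.4]
grip_width: 0.291
```

View pics/w4.png

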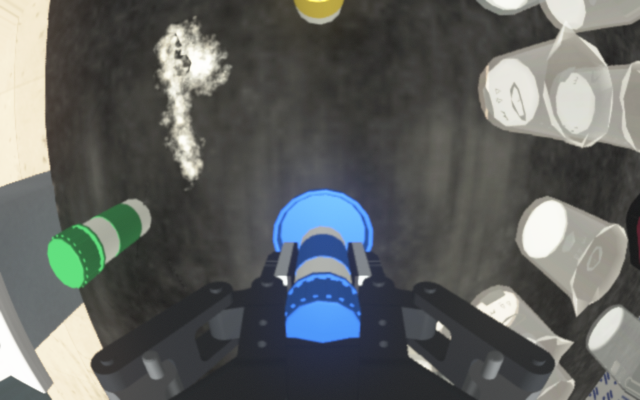

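The tube is centred over the blue dish at (322,225). Lowering it now.

```bash
python3 -m creep '[[0,0,0,0,0,-0.004,0.02],[0,0,0,0,0,-0.003,0.02],[0,0,0,0,0,-0.002,0.02],[0,0,0,0,0,0,0.02],[0,0,0,0,0,0,0.02]]'; python3 -m creep '[[0,0,0,0,0,-0.001,0.02],[0,0,0,0,0,-0.001,0.02],[0,0,0,0,0,0,0.02],[0,0,0,0,0,0,0.02],[0,0,0,0,0,0,0.02]]'
```

```text
time_s: 6.65
tool_pos: [572.3, 125.1, 24.4]
ee_rot: [-2.222, -2.221, 0.0]
contact_force: [0.8, 0.1, 0.8]
grip_width: 0.295
time_s: 7.07
tool_pos: [572.5, 125.1, 22.7]
ee_rot: [2.222, 2.221, 0.0]
contact_force: [0.0, 0.9, -0.2]
grip_width: 0.29
```

```bash
python3 -m creep '[[0,0,0,0,0,-0.001,0.02],[0,0,0,0,0,-0.001,0.02],[0,0,0,0,0,0,0.02],[0,0,0,0,0,0,0.02],[0,0,0,0,0,0,0.02]]'
```

```text
time_s: 7.48
tool_pos: [572.5, 125.2, 22.5]
ee_rot: [2.221, 2.22, -0.001]
contact_force: [-3.0, -1.9, 13.6]
grip_width: 0.293
```

Floor contact at 22.5 mm, as expected. Release.

```bash
python3 -m creep '[[0,0,0,0,0,0.0005,0.03],[0,0,0,0,0,0,0.035],[0,0,0,0,0,0,0.045],[0,0,0,0,0,0,0.05],[0,0,0,0,0,0,0.05]]'; python3 -m creep '[[0,0,0,0,0,0,0.05],[0,0,0,0,0,0.01,0.05],[0,0,0,0,0,0.02,0.05],[0,0,0,0,0,0.03,0.05],[0,0,0,0,0,0.04,0.05]]'; python3 -m creep '[[0,0,0,0,0,0.04,0.06],[0,0,0,0,0,0.03,0.06],[0,0,0,0,0,0,0.06],[0,0,0,0,0,0,0.06],[0,0,0,0,0,0,0.06]]';python3 - <<'E'
from h import *
p,d=robot.grab_frame("wrist"); cv2.imwrite("pics/w5.png",p)
E
```

```text
time_s: 7.9
tool_pos: [572.3, 125.1, 20.8]
ee_rot: [-2.222, -2.22, 0.0]
contact_force: [0.1, -0.6, -0.4]
grip_width: 0.586
time_s: 8.32
tool_pos: [570.6, 124.5, 120.6]
ee_rot: [-2.219, -2.219, 0.007]
contact_force: [2.4, -0.6, 0.4]
grip_width: 0.586
time_s: 8.73
tool_pos: [571.9, 124.7, 190.9]
ee_rot: [2.222, 2.221, -0.001]
contact_force: [-0.5, 0.4, -1.3]
grip_width: 0.702
```

View pics/w5.png

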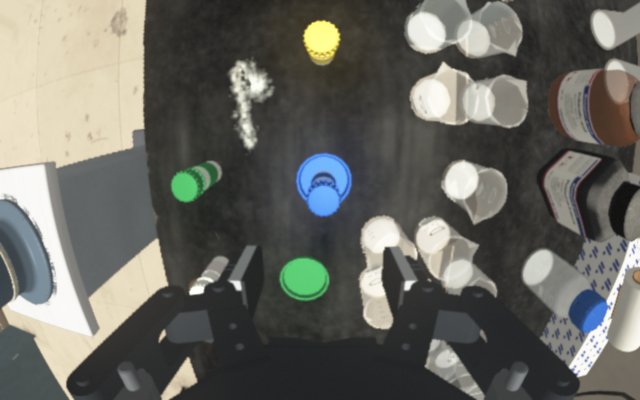

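Blue stands in its dish at (323,185). Now red.

```bash
python3 -m creep '[[0,0,0,-0.02,0.034,0,0.06],[0,0,0,-0.02,0.034,0,0.06],[0,0,0,-0.02,0.034,0,0.06],[0,0,0,-0.02,0.034,0,0.06],[0,0,0,-0.02,0.034,0,0.06]]'
python3 - <<'E'
from h import *
p,d=robot.grab_frame("wrist");s=robot.state(); cv2.imwrite("pics/w6.png",p)
c=robot.camera_info("wrist"); R=cv2.Rodrigues(s["ee_rot"])[0]; T=c["T_tool_cam"]
Rc=R@T[:3,:3]; o=s["tool_pos"]+R@T[:3,3]
def wc(u,v,z):
    x=np.array([u-c["cx"],v-c["cy"]]); r=np.hypot(*x); th=r/c["fx"]; ray=Rc@np.r_[x/r*np.sin(th),np.cos(th)]
    return o+ray*(z-o[2])/ray[2]
print(s["tool_pos"])
for col in H:
    m=mask(p,col).astype(np.uint8); k,l,st,ct=cv2.connectedComponentsWithStats(m)
    for i in range(1,k):
        if st[i,4]>80: print(col,ct[i].round(),st[i,4],"z76",wc(*ct[i],76)[:2].round(1),"z10",wc(*ct[i],10)[:2].round(1))
E
```

```text
time_s: 9.2
tool_pos: [470.5, 295.7, 189.5]
ee_rot: [-2.222, -2.22, 0.005]
contact_force: [0.8, 1.5, 0.1]
grip_width: 0.701
[464.30225103 304.83690182 190.58734351]
blue [304.  24.] 2475 z76 [447.6 455. ] z10 [443.1 475.3]
blue [386. 314.] 284 z76 [531.2 183.8] z10 [548.3 134.6]
blue [587. 387.] 424 z76 [983.1 -64.7] z10 [1115.8 -177.6]
red [595.  23.] 1134 z76 [769.1 516.5] z10 [847.  552.6]
red [277. 119.] 1124 z76 [426.2 373.9] z10 [416.4 373.4]
yellow [407. 105.] 328 z76 [534.2 388.2] z10 [551.9 391.4]
yellow [419. 104.] 245 z76 [544.6 389.5] z10 [565.  392.9]
yellow [411. 209.] 202 z76 [543.8 296.6] z10 [564.  276.3]
yellow [425. 226.] 390 z76 [559.  280.6] z10 [583.1 256.2]
green [302. 308.] 145 z76 [445.  191.5] z10 [440.  144.3]
green [300. 331.] 362 z76 [442.5 160.7] z10 [436.8 105.6]
```

View pics/w6.png

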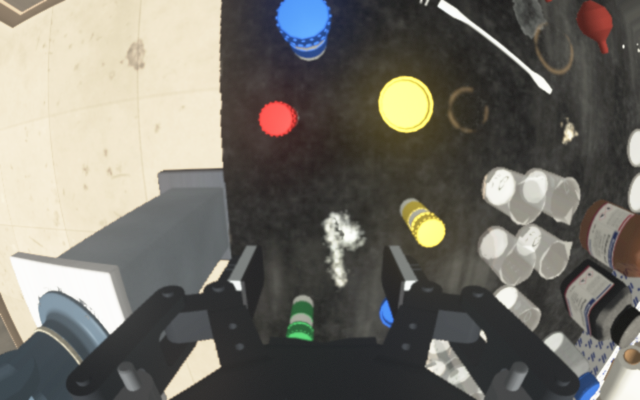

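The red cap at (277,119) works out to about (432,364). The decoy bottle at (304,24) is clear of the gripper.

```bash
python3 -m creep '[[0,0,0,-0.02,0.034,0,0.06],[0,0,0,-0.02,0.034,0,0.06],[0,0,0,0,0,-0.01,0.06],[0,0,0,0,0,-0.025,0.06],[0,0,0,0,0,0,0.06]]'; python3 -m creep '[[0,0,0,0,0,-0.035,0.06],[0,0,0,0,0,-0.035,0.06],[0,0,0,0,0,-0.03,0.06],[0,0,0,0,0,-0.01,0.06],[0,0,0,0,0,0,0.06]]'
```

```text
time_s: 9.67
tool_pos: [429.8, 360.7, 151.2]
ee_rot: [-2.219, -2.223, 0.015]
contact_force: [0.3, -1.2, -1.0]
grip_width: 0.703
time_s: 10.08
tool_pos: [431.3, 360.9, 43.5]
ee_rot: [-2.222, -2.22, 0.01]
contact_force: [0.7, 0.3, 0.5]
grip_width: 0.708
```

```bash
python3 -m creep '[[0,0,0,0,0.002,-0.015,0.06],[0,0,0,0,0,-0.011,0.06],[0,0,0,0,0,0,0.06],[0,0,0,0,0,0,0.06],[0,0,0,0,0,0,0.06]]'; python3 -m creep '[[0,0,0,0,0,0,0.02],[0,0,0,0,0,0,0.02],[0,0,0,0,0,0,0.02],[0,0,0,0,0,0,0.02],[0,0,0,0,0,0,0.02]]' 40
```

```text
time_s: 10.5
tool_pos: [432.8, 365.6, 20.9]
ee_rot: [2.222, 2.221, 0.002]
contact_force: [0.2, -1.1, 0.1]
grip_width: 0.706
time_s: 10.92
tool_pos: [432.7, 365.4, 20.8]
ee_rot: [2.222, 2.22, 0.002]
contact_force: [-0.3, -1.9, 4.1]
grip_width: 0.295
```

```bash
python3 -m creep '[[0,0,0,0,0,0,0.02],[0,0,0,0,0,0,0.02],[0,0,0,0,0,0,0.02],[0,0,0,0,0,0,0.02],[0,0,0,0,0,0,0.02]]'
python3 - <<'E'
from h import *
p,d=robot.grab_frame("wrist"); cv2.imwrite("pics/w7.png",p)
E
```

```text
time_s: 11.33
tool_pos: [432.7, 365.4, 20.8]
ee_rot: [2.222, 2.221, 0.001]
contact_force: [-0.6, -1.7, 6.2]
grip_width: 0.291
```

View pics/w7.png

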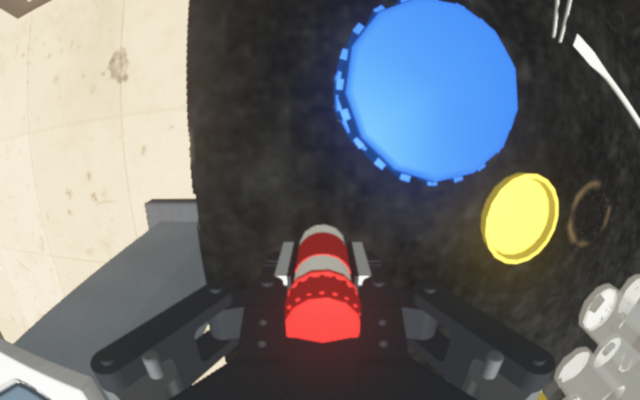

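Red is gripped at (322,265). Lifting and carrying it to the red dish.

```bash
python3 -m creep '[[0,0,0,0,0,0.01,0.02],[0,0,0,0,0,0.02,0.02],[0,0,0,0,0,0.025,0.02],[0,0,0,0,0,0.025,0.02],[0,0,0,0,0,0.02,0.02]]';  python3 -m creep '[[0,0,0,0.005,-0.02,0.005,0.02],[0,0,0,0.009,-0.035,0,0.02],[0,0,0,0.009,-0.035,0,0.02],[0,0,0,0.009,-0.035,0,0.02],[0,0,0,0.009,-0.035,0,0.02]]';python3 -m creep '[[0,0,0,0.009,-0.035,0,0.02],[0,0,0,0.009,-0.035,0,0.02],[0,0,0,0.009,-0.035,0,0.02],[0,0,0,0.009,-0.035,0,0.02],[0,0,0,0.009,-0.035,0,0.02]]'
```

```text
time_s: 11.8
tool_pos: [432.4, 365.4, 122.0]
ee_rot: [-2.222, -2.221, -0.002]
contact_force: [0.8, 0.5, -0.6]
grip_width: 0.29
time_s: 12.22
tool_pos: [473.4, 203.4, 125.5]
ee_rot: [2.221, 2.221, 0.0]
contact_force: [0.5, 0.3, -0.3]
grip_width: 0.291
time_s: 12.63
tool_pos: [518.4, 28.3, 125.5]
ee_rot: [2.222, 2.221, 0.0]
contact_force: [0.7, -0.0, -0.7]
grip_width: 0.29
```

```bash
python3 -m creep '[[0,0,0,0.01,-0.035,0,0.02],[0,0,0,0.01,-0.035,0,0.02],[0,0,0,0.01,-0.035,0,0.02],[0,0,0,0.01,-0.035,0,0.02],[0,0,0,0.008,-0.021,0,0.02]]';  python3 -m creep '[[0,0,0,0,0,-0.01,0.02],[0,0,0,0,0,-0.025,0.02],[0,0,0,0,0,-0.025,0.02],[0,0,0,0,0,-0.015,0.02],[0,0,0,0,0,0,0.02]]'
python3 - <<'E'
from h import *
p,d=robot.grab_frame("wrist"); cv2.imwrite("pics/w8.png",p)
E
```

```text
time_s: 13.05
tool_pos: [566.4, -136.1, 125.1]
ee_rot: [2.227, 2.215, -0.002]
contact_force: [0.2, -0.2, -0.4]
grip_width: 0.294
time_s: 13.47
tool_pos: [563.4, -130.2, 46.9]
ee_rot: [-2.217, -2.217, 0.006]
contact_force: [-0.2, 0.5, -0.8]
grip_width: 0.292
```

View pics/w8.png

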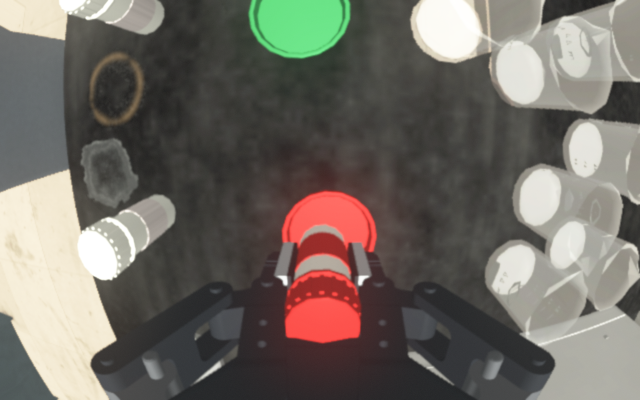

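The red dish at (329,225) is slightly right of the tube, so I'll nudge +x 2 mm while lowering.

```bash
python3 -m creep '[[0,0,0,0.002,0,-0.01,0.02],[0,0,0,0,0,-0.007,0.02],[0,0,0,0,0,-0.005,0.02],[0,0,0,0,0,0,0.02],[0,0,0,0,0,0,0.02]]'; python3 -m creep '[[0,0,0,0,0,0,0.02],[0,0,0,0,0,-0.001,0.02],[0,0,0,0,0,-0.001,0.02],[0,0,0,0,0,0,0.02],[0,0,0,0,0,0,0.02]]'
```

```text
time_s: 13.93
tool_pos: [568.4, -130.8, 28.2]
ee_rot: [-2.222, -2.221, 0.0]
contact_force: [-0.0, 0.0, 0.0]
grip_width: 0.29
time_s: 14.35
tool_pos: [568.5, -130.9, 26.2]
ee_rot: [2.222, 2.221, 0.0]
contact_force: [-0.4, -0.9, 0.2]
grip_width: 0.292
```

```bash
python3 -m creep '[[0,0,0,0,0,-0.001,0.02],[0,0,0,0,0,-0.001,0.02],[0,0,0,0,0,-0.0005,0.02],[0,0,0,0,0,0,0.02],[0,0,0,0,0,0,0.02]]'
python3 - <<'E'
from h import *
p,d=robot.grab_frame("wrist"); cv2.imwrite("pics/w9.png",p)
E
```

```text
time_s: 14.77
tool_pos: [568.5, -130.9, 23.8]
ee_rot: [2.222, 2.221, -0.0]
contact_force: [-0.8, -0.3, 2.3]
grip_width: 0.289
```

View pics/w9.png

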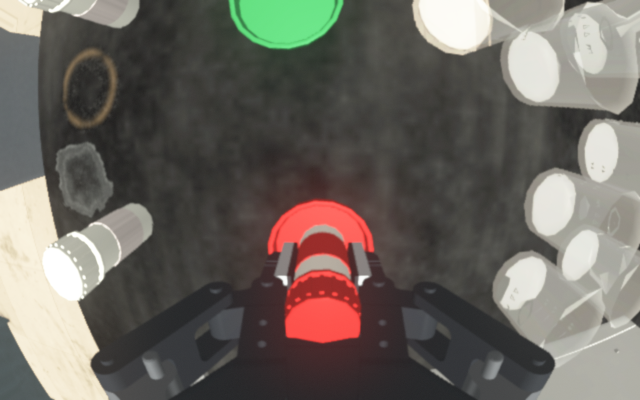

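It touches the floor at 23.8 mm and is well centred. Release and back off.

```bash
python3 -m creep '[[0,0,0,0,0,0,0.03],[0,0,0,0,0,0,0.035],[0,0,0,0,0,0,0.045],[0,0,0,0,0,0,0.05],[0,0,0,0,0,0,0.05]]'; python3 -m creep '[[0,0,0,0,0,0,0.05],[0,0,0,0,0,0.01,0.05],[0,0,0,0,0,0.02,0.05],[0,0,0,0,0,0.03,0.05],[0,0,0,0,0,0.04,0.05]]'; python3 -m creep '[[0,0,0,0,0,0.04,0.06],[0,0,0,0,0,0.03,0.06],[0,0,0,0,0,0,0.06],[0,0,0,0,0,0,0.06],[0,0,0,0,0,0,0.06]]';python3 - <<'E'
from h import *
p,d=robot.grab_frame("wrist"); cv2.imwrite("pics/w10.png",p)
E
```

```text
time_s: 15.23
tool_pos: [568.4, -130.9, 23.6]
ee_rot: [-2.222, -2.221, -0.0]
contact_force: [-0.1, 0.8, -0.7]
grip_width: 0.581
time_s: 15.65
tool_pos: [566.6, -130.7, 123.2]
ee_rot: [-2.218, -2.218, 0.004]
contact_force: [1.1, -1.2, -0.2]
grip_width: 0.585
time_s: 16.07
tool_pos: [567.8, -131.0, 193.5]
ee_rot: [-2.222, -2.22, 0.001]
contact_force: [-0.7, -0.3, -0.4]
grip_width: 0.706
```

View pics/w10.png

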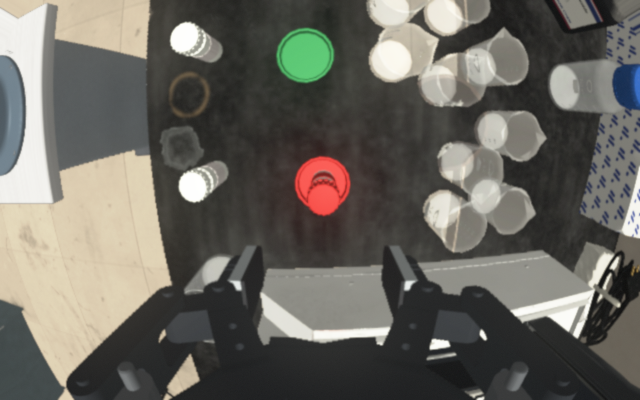

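Red stands in its dish at (323,188). Now yellow.

```bash
python3 -m creep '[[0,0,0,0,0.036,0,0.06],[0,0,0,0,0.036,0,0.06],[0,0,0,0,0.036,0,0.06],[0,0,0,0,0.036,0,0.06],[0,0,0,0,0.036,0,0.06]]';python3 -m creep '[[0,0,0,0,0.036,0,0.06],[0,0,0,0,0.036,0,0.06],[0,0,0,0,0.036,0,0.06],[0,0,0,0,0.02,0,0.06],[0,0,0,0,0,0,0.06]]'
python3 - <<'E'
from h import *
s=robot.state();p,d=robot.grab_frame("wrist"); cv2.imwrite("pics/w11.png",p)
c=robot.camera_info("wrist"); R=cv2.Rodrigues(s["ee_rot"])[0]; T=c["T_tool_cam"]
Rc=R@T[:3,:3]; o=s["tool_pos"]+R@T[:3,3]
def wc(u,v,z):
    x=np.array([u-c["cx"],v-c["cy"]]); r=np.hypot(*x); th=r/c["fx"]; ray=Rc@np.r_[x/r*np.sin(th),np.cos(th)]
    return o+ray*(z-o[2])/ray[2]
print(s["tool_pos"],s["joint_vel"].max())
for col in ["yellow"]:
    m=mask(p,col).astype(np.uint8); k,l,st,ct=cv2.connectedComponentsWithStats(m)
    for i in range(1,k):
        if st[i,4]>80: print(col,ct[i].round(),st[i,4],"z76",wc(*ct[i],76)[:2].round(1),"z10",wc(*ct[i],10)[:2].round(1))
E
```

```text
time_s: 16.53
tool_pos: [567.2, 50.4, 191.9]
ee_rot: [-2.221, -2.219, 0.004]
contact_force: [-0.4, 0.6, -0.3]
grip_width: 0.698
time_s: 16.95
tool_pos: [566.0, 183.6, 192.5]
ee_rot: [-2.208, -2.228, -0.001]
contact_force: [-0.6, -0.7, 0.7]
grip_width: 0.704
[566.0108991  183.61025625 192.45447988] 0.059796184781419015
yellow [317.  15.] 365 z76 [560.4 342.2] z10 [558.9 364.4]
yellow [329. 106.] 246 z76 [571.1 262.8] z10 [572.3 264.8]
```

View pics/w11.png

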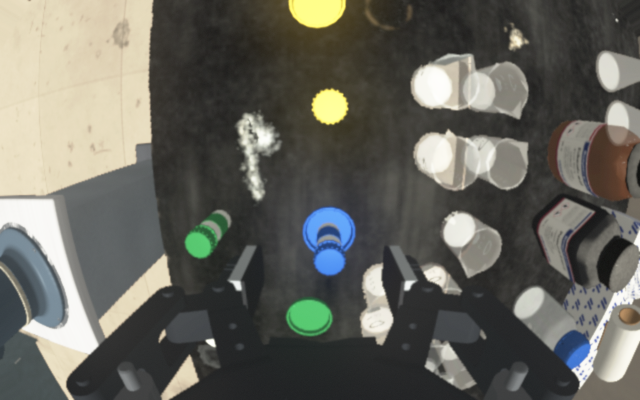

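The yellow cap at (329,106) is at (571,263).

```bash
python3 -m creep '[[0,0,0,0.003,0.035,0,0.06],[0,0,0,0,0.035,0,0.06],[0,0,0,0,0.015,-0.02,0.06],[0,0,0,0,0,-0.03,0.06],[0,0,0,0,0,0,0.06]]';python3 -m creep '[[0,0,0,0,0,0,0.06],[0,0,0,0,0,-0.03,0.06],[0,0,0,0,0,-0.03,0.06],[0,0,0,0,0,-0.03,0.06],[0,0,0,0,0,0,0.06]]'
```

```text
time_s: 17.42
tool_pos: [568.2, 259.0, 137.2]
ee_rot: [-2.219, -2.219, 0.018]
contact_force: [-1.0, -2.3, -1.4]
grip_width: 0.703
time_s: 17.83
tool_pos: [569.7, 257.7, 49.4]
ee_rot: [-2.224, -2.217, 0.014]
contact_force: [0.5, -1.6, -0.2]
grip_width: 0.702
```

```bash
python3 -m creep '[[0,0,0,0,0,0,0.06],[0,0,0,0,0,-0.018,0.06],[0,0,0,0,0,-0.012,0.06],[0,0,0,0,0,0,0.06],[0,0,0,0,0,0,0.06]]'; python3 -m creep '[[0,0,0,0,0,0,0.06],[0,0,0,0,0,0,0.06],[0,0,0,0,0,0,0.06],[0,0,0,0,0,0,0.06],[0,0,0,0,0,0,0.06]]'
```

```text
time_s: 18.25
tool_pos: [572.0, 262.0, 24.7]
ee_rot: [2.222, 2.22, 0.001]
contact_force: [0.7, 0.2, -0.0]
grip_width: 0.702
time_s: 18.67
tool_pos: [571.6, 262.2, 24.0]
ee_rot: [2.222, 2.221, 0.001]
contact_force: [0.6, 0.2, -0.3]
grip_width: 0.703
```

```bash
python3 -m creep '[[0,0,0,0,0.001,-0.003,0.06],[0,0,0,0,0,0,0.04],[0,0,0,0,0,0,0.02],[0,0,0,0,0,0,0.02],[0,0,0,0,0,0,0.02]]' 40; python3 -m creep '[[0,0,0,0,0,0,0.02],[0,0,0,0,0,0,0.02],[0,0,0,0,0,0,0.02],[0,0,0,0,0,0,0.02],[0,0,0,0,0,0,0.02]]'
python3 - <<'E'
from h import *
p,d=robot.grab_frame("wrist"); cv2.imwrite("pics/w12.png",p)
E
```

```text
time_s: 19.08
tool_pos: [571.4, 263.2, 20.7]
ee_rot: [-2.222, -2.221, -0.0]
contact_force: [-0.9, -0.4, -0.6]
grip_width: 0.293
time_s: 19.5
tool_pos: [571.4, 263.0, 20.6]
ee_rot: [2.222, 2.221, -0.0]
contact_force: [-0.8, -1.0, -0.1]
grip_width: 0.291
```

View pics/w12.png

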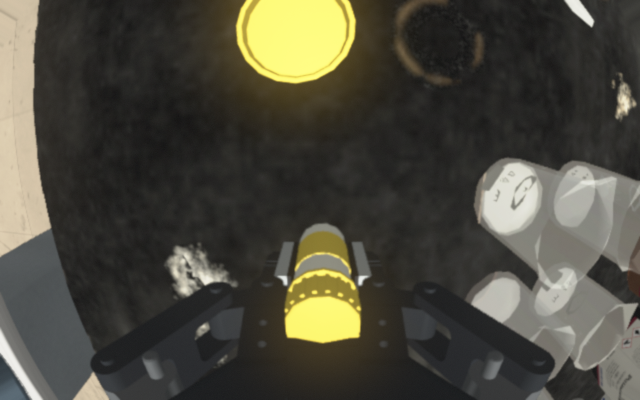

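Yellow is gripped at (322,265). Its dish shows at (296,27). I'll locate the dish from this view.

```bash
cat >> h.py <<'E'
def wcaster(s):
    c=robot.camera_info("wrist"); R=cv2.Rodrigues(s["ee_rot"])[0]; T=c["T_tool_cam"]
    Rc=R@T[:3,:3]; o=s["tool_pos"]+R@T[:3,3]
    def wc(u,v,z):
        x=np.array([u-c["cx"],v-c["cy"]]); r=np.hypot(*x); th=r/c["fx"]; ray=Rc@np.r_[x/r*np.sin(th),np.cos(th)]
        return o+ray*(z-o[2])/ray[2]
    return wc
E
python3 - <<'E'
from h import *
s=robot.state(); wc=wcaster(s); p=cv2.imread("pics/w12.png")
m=mask(p,"yellow").astype(np.uint8); m[150:]=0
cn=max(cv2.findContours(m,0,1)[0],key=len)[:,0]
P=np.array([wc(u,v,10)[:2] for u,v in cn if v>0],np.float32); print(cv2.minEnclosingCircle(P),cv2.fitEllipse(P))
E
python3 -m creep '[[0,0,0,0,0,0.01,0.02],[0,0,0,0,0,0.02,0.02],[0,0,0,0,0,0.02,0.02],[0,0,0,0,0,0.02,0.02],[0,0,0,0,0,0.01,0.02]]'
```

```text
((558.5386352539062, 380.1485900878906), 30.590686798095703) ((559.6118774414062, 373.9211120605469), (43.384605407714844, 57.86513900756836), 91.26892852783203)
time_s: 19.97
tool_pos: [572.5, 264.1, 103.9]
ee_rot: [2.221, 2.22, 0.006]
contact_force: [0.7, 0.9, -0.7]
grip_width: 0.293
```

```bash
python3 -m creep '[[0,0,0,-0.003,0.025,0,0.02],[0,0,0,-0.004,0.035,0,0.02],[0,0,0,-0.003,0.035,0,0.02],[0,0,0,-0.003,0.023,0,0.02],[0,0,0,0,0,0,0.02]]'; python3 -m creep '[[0,0,0,0,0,0,0.02],[0,0,0,0,0,-0.02,0.02],[0,0,0,0,0,-0.02,0.02],[0,0,0,0,0,-0.02,0.02],[0,0,0,0,0,-0.008,0.02]]';python3 -m creep '[[0,0,0,0,0,0,0.02],[0,0,0,0,0,0,0.02],[0,0,0,0,0,-0.002,0.02],[0,0,0,0,0,-0.002,0.02],[0,0,0,0,0,0,0.02]]'
python3 - <<'E'
from h import *
p,d=robot.grab_frame("wrist"); cv2.imwrite("pics/w13.png",p)
E
```

```text
time_s: 20.38
tool_pos: [555.0, 388.6, 101.6]
ee_rot: [-2.209, -2.226, -0.006]
contact_force: [-1.1, 1.2, 0.1]
grip_width: 0.292
time_s: 20.8
tool_pos: [558.1, 377.5, 29.6]
ee_rot: [2.224, 2.218, -0.009]
contact_force: [-0.1, -0.8, -1.3]
grip_width: 0.295
time_s: 21.22
tool_pos: [558.8, 381.2, 29.4]
ee_rot: [2.222, 2.22, 0.002]
contact_force: [-0.1, -0.3, -1.0]
grip_width: 0.291
```

View pics/w13.png

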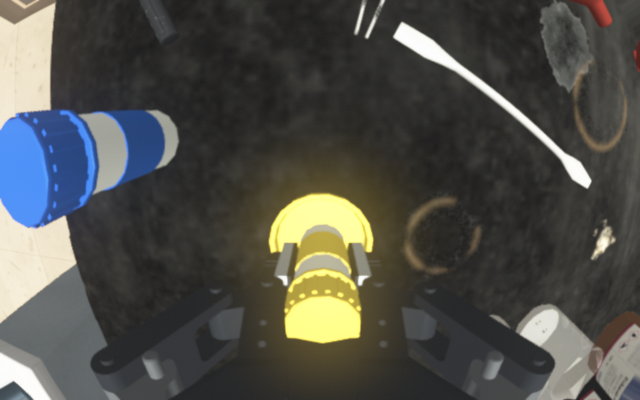

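Centred over the yellow dish at (321,225). Lowering to about 23.6 mm.

```bash
python3 -m creep '[[0,0,0,0,0,-0.003,0.02],[0,0,0,0,0,-0.0015,0.02],[0,0,0,0,0,0,0.02],[0,0,0,0,0,0,0.02],[0,0,0,0,0,0,0.02]]'; python3 -m creep '[[0,0,0,0,0,-0.0005,0.02],[0,0,0,0,0,-0.0005,0.02],[0,0,0,0,0,-0.0005,0.02],[0,0,0,0,0,0,0.02],[0,0,0,0,0,0,0.02]]'
```

```text
time_s: 21.68
tool_pos: [558.4, 381.2, 24.1]
ee_rot: [-2.222, -2.221, -0.0]
contact_force: [-0.4, -1.2, -1.1]
grip_width: 0.294
time_s: 22.1
tool_pos: [558.5, 381.3, 23.6]
ee_rot: [2.222, 2.22, 0.001]
contact_force: [-1.7, -2.7, 4.7]
grip_width: 0.289
```

```bash
python3 -m creep '[[0,0,0,0,0,0,0.03],[0,0,0,0,0,0,0.035],[0,0,0,0,0,0,0.045],[0,0,0,0,0,0,0.05],[0,0,0,0,0,0,0.05]]'; python3 -m creep '[[0,0,0,0,0,0,0.05],[0,0,0,0,0,0.01,0.05],[0,0,0,0,0,0.02,0.05],[0,0,0,0,0,0.03,0.05],[0,0,0,0,0,0.04,0.05]]'; python3 -m creep '[[0,0,0,0,0,0.04,0.06],[0,0,0,0,0,0.03,0.06],[0,0,0,0,0,0,0.06],[0,0,0,0,0,0,0.06],[0,0,0,0,0,0,0.06]]';python3 - <<'E'
from h import *
p,d=robot.grab_frame("wrist"); cv2.imwrite("pics/w14.png",p)
E
```

```text
time_s: 22.52
tool_pos: [558.4, 381.0, 22.4]
ee_rot: [-2.222, -2.221, 0.0]
contact_force: [0.9, -1.2, -0.0]
grip_width: 0.587
time_s: 22.93
tool_pos: [557.1, 379.7, 121.7]
ee_rot: [-2.221, -2.221, 0.008]
contact_force: [0.8, -0.8, 0.3]
grip_width: 0.588
time_s: 23.35
tool_pos: [558.2, 380.6, 192.6]
ee_rot: [2.222, 2.22, -0.001]
contact_force: [0.1, -0.1, -0.2]
grip_width: 0.699
```

View pics/w14.png

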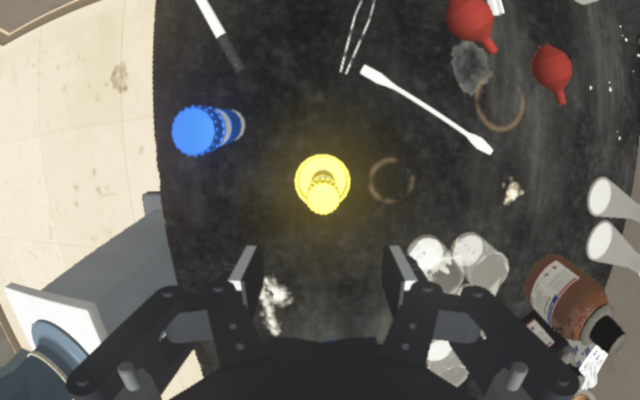

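Yellow is placed at (323,188). Now green.

```bash
python3 -m creep '[[0,0,0,-0.018,-0.033,0,0.06],[0,0,0,-0.018,-0.033,0,0.06],[0,0,0,-0.018,-0.033,0,0.06],[0,0,0,-0.018,-0.033,0,0.06],[0,0,0,-0.018,-0.033,0,0.06]]';python3 -m creep '[[0,0,0,-0.018,-0.033,0,0.06],[0,0,0,-0.005,-0.033,0,0.06],[0,0,0,0,-0.04,0,0.06],[0,0,0,0,0,0,0.06],[0,0,0,0,0,0,0.06]]'; python3 -m creep '[[0,0,0,0,0,0,0.06],[0,0,0,0,0,0,0.06],[0,0,0,0,0,0,0.06],[0,0,0,0,0,0,0.06],[0,0,0,0,0,0,0.06]]'
python3 - <<'E'
from h import *
s=robot.state();p,d=robot.grab_frame("wrist"); cv2.imwrite("pics/w15.png",p); wc=wcaster(s)
print(s["tool_pos"])
for col in ["green"]:
    m=mask(p,col).astype(np.uint8); k,l,st,ct=cv2.connectedComponentsWithStats(m)
    for i in range(1,k):
        if st[i,4]>80: print(col,ct[i].round(),st[i,4],"z76",wc(*ct[i],76)[:2].round(1),"z10",wc(*ct[i],10)[:2].round(1))
E
```

```text
time_s: 23.82
tool_pos: [466.5, 214.0, 190.8]
ee_rot: [-2.221, -2.22, 0.005]
contact_force: [0.3, -0.7, 0.2]
grip_width: 0.703
time_s: 24.23
tool_pos: [444.8, 106.8, 191.4]
ee_rot: [-2.228, -2.213, 0.005]
contact_force: [-1.0, 0.1, 0.9]
grip_width: 0.702
time_s: 24.65
tool_pos: [445.3, 111.1, 192.5]
ee_rot: [-2.219, -2.223, -0.0]
contact_force: [-0.1, -0.2, 0.3]
grip_width: 0.701
[445.29059138 111.12061213 192.5481725 ]
green [320. 165.] 307 z76 [444.  140.4] z10 [443.5 129.6]
green [419. 257.] 402 z76 [538.4  52.7] z10 [562.   19.6]
```

View pics/w15.png

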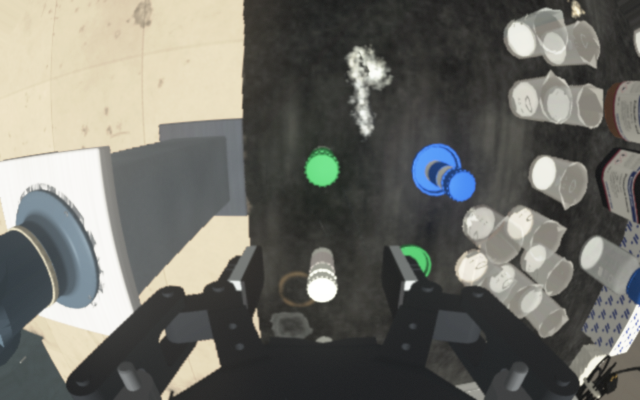

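The green cap at (322,168) is at about (445.5,136.5).

```bash
python3 -m creep '[[0,0,0,0,0.0255,0,0.06],[0,0,0,0,0,-0.02,0.06],[0,0,0,0,0,-0.03,0.06],[0,0,0,0,0,-0.03,0.06],[0,0,0,0,0,0,0.06]]';python3 -m creep '[[0,0,0,0,0,-0.03,0.06],[0,0,0,0,0,-0.03,0.06],[0,0,0,0,0,-0.02,0.06],[0,0,0,0,0,-0.008,0.06],[0,0,0,0,0,0,0.06]]';python3 -m creep '[[0,0,0,0,0,0,0.06],[0,0,0,0,0,0,0.06],[0,0,0,0,0,0,0.06],[0,0,0,0,0,0,0.06],[0,0,0,0,0,0,0.06]]'
```

```text
time_s: 25.12
tool_pos: [441.9, 134.4, 108.4]
ee_rot: [-2.217, -2.218, 0.013]
contact_force: [-0.3, -0.2, 0.3]
grip_width: 0.701
time_s: 25.53
tool_pos: [445.1, 135.7, 24.2]
ee_rot: [-2.221, -2.221, 0.003]
contact_force: [-0.1, 0.9, 0.5]
grip_width: 0.7
time_s: 25.95
tool_pos: [446.0, 135.6, 25.5]
ee_rot: [2.222, 2.22, 0.002]
contact_force: [0.2, 0.4, -0.5]
grip_width: 0.704
```

```bash
python3 -m creep '[[0,0,0,0,0.001,-0.0045,0.06],[0,0,0,0,0,0,0.04],[0,0,0,0,0,0,0.02],[0,0,0,0,0,0,0.02],[0,0,0,0,0,0,0.02]]' 40; python3 -m creep '[[0,0,0,0,0,0,0.02],[0,0,0,0,0,0,0.02],[0,0,0,0,0,0,0.02],[0,0,0,0,0,0,0.02],[0,0,0,0,0,0,0.02]]'
python3 - <<'E'
from h import *
p,d=robot.grab_frame("wrist"); cv2.imwrite("pics/w16.png",p)
E
```

```text
time_s: 26.37
tool_pos: [445.4, 136.6, 20.1]
ee_rot: [-2.222, -2.221, 0.0]
contact_force: [-0.3, 0.5, 0.5]
grip_width: 0.295
time_s: 26.78
tool_pos: [445.4, 136.6, 20.1]
ee_rot: [-2.222, -2.221, -0.0]
contact_force: [0.6, -0.1, -0.2]
grip_width: 0.29
```

View pics/w16.png

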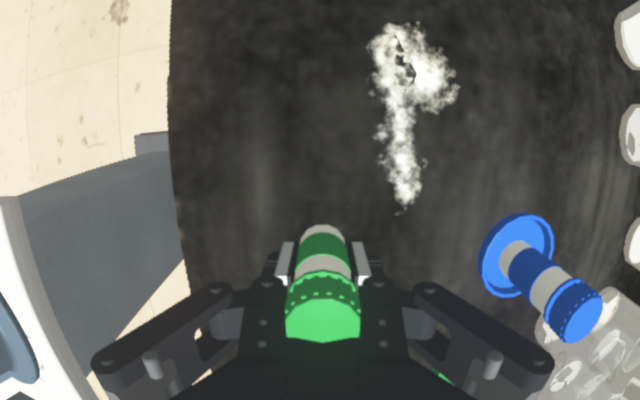

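Green is gripped at (322,265). Carrying it to the green dish at about (548,4.5).

```bash
python3 -m creep '[[0,0,0,0,0,0.01,0.02],[0,0,0,0,0,0.02,0.02],[0,0,0,0,0,0.025,0.02],[0,0,0,0,0,0.025,0.02],[0,0,0,0,0,0.02,0.02]]';  python3 -m creep '[[0,0,0,0.0205,-0.0264,0,0.02],[0,0,0,0.0205,-0.0264,0,0.02],[0,0,0,0.0205,-0.0264,0,0.02],[0,0,0,0.0205,-0.0264,0,0.02],[0,0,0,0.0205,-0.0264,0,0.02]]';python3 -m creep '[[0,0,0,0,0,0,0.02],[0,0,0,0,0,0,0.02],[0,0,0,0,0,-0.01,0.02],[0,0,0,0,0,-0.02,0.02],[0,0,0,0,0,-0.02,0.02]]'; python3 -m creep '[[0,0,0,0,0,-0.01,0.02],[0,0,0,0,0,-0.005,0.02],[0,0,0,0,0,0,0.02],[0,0,0,0,0,0,0.02],[0,0,0,0,0,0,0.02]]'
python3 - <<'E'
from h import *
p,d=robot.grab_frame("wrist"); cv2.imwrite("pics/w17.png",p)
E
```

```text
time_s: 27.25
tool_pos: [445.6, 137.0, 122.4]
ee_rot: [2.221, 2.221, 0.002]
contact_force: [-0.4, -0.1, -1.1]
grip_width: 0.29
time_s: 27.67
tool_pos: [548.7, 3.1, 121.1]
ee_rot: [2.222, 2.22, 0.001]
contact_force: [-0.1, 1.4, -0.1]
grip_width: 0.295
time_s: 28.08
tool_pos: [547.4, 6.3, 70.1]
ee_rot: [2.219, 2.223, 0.002]
contact_force: [-0.9, 0.2, -1.0]
grip_width: 0.294
time_s: 28.5
tool_pos: [548.6, 5.2, 56.1]
ee_rot: [2.221, 2.221, 0.002]
contact_force: [0.8, 0.1, -0.3]
grip_width: 0.291
```

View pics/w17.png

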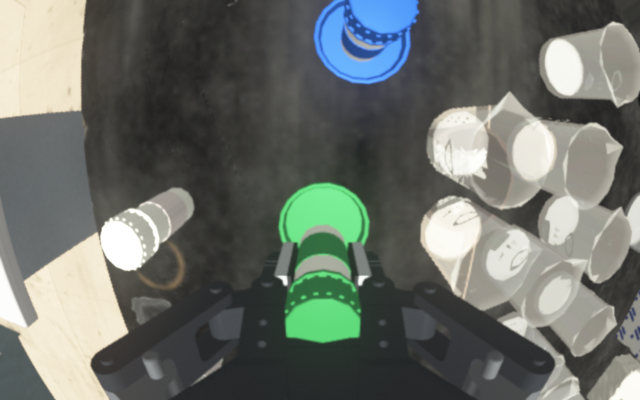

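Centred on the green dish at (323,220). The beakers at (450,235) are clear of the fingers.

```bash
python3 -m creep '[[0,0,0,0,0,-0.01,0.02],[0,0,0,0,0,-0.01,0.02],[0,0,0,0,0,-0.008,0.02],[0,0,0,0,0,0,0.02],[0,0,0,0,0,0,0.02]]'; python3 -m creep '[[0,0,0,0,0,0,0.02],[0,0,0,0,0,-0.002,0.02],[0,0,0,0,0,-0.001,0.02],[0,0,0,0,0,0,0.02],[0,0,0,0,0,0,0.02]]'
```

```text
time_s: 28.97
tool_pos: [547.3, 4.6, 26.2]
ee_rot: [-2.221, -2.22, 0.002]
contact_force: [-1.0, -0.3, 0.4]
grip_width: 0.296
time_s: 29.38
tool_pos: [548.0, 4.6, 24.3]
ee_rot: [2.222, 2.221, 0.0]
contact_force: [-0.5, 0.3, -0.3]
grip_width: 0.292
```

```bash
python3 -m creep '[[0,0,0,0,0,-0.0005,0.02],[0,0,0,0,0,-0.0005,0.02],[0,0,0,0,0,-0.0004,0.02],[0,0,0,0,0,0,0.02],[0,0,0,0,0,0,0.02]]'
```

```text
time_s: 29.8
tool_pos: [548.1, 4.6, 23.1]
ee_rot: [2.222, 2.22, 0.0]
contact_force: [-2.1, -0.5, 4.9]
grip_width: 0.294
```

```bash
python3 -m creep '[[0,0,0,0,0,0,0.03],[0,0,0,0,0,0,0.035],[0,0,0,0,0,0,0.04],[0,0,0,0,0,0,0.045],[0,0,0,0,0,0,0.045]]'; python3 -m creep '[[0,0,0,0,0,0,0.045],[0,0,0,0,0,0.01,0.045],[0,0,0,0,0,0.02,0.045],[0,0,0,0,0,0.03,0.045],[0,0,0,0,0,0.04,0.045]]'; python3 -m creep '[[0,0,0,0,0,0.04,0.06],[0,0,0,-0.01,0,0.04,0.06],[0,0,0,-0.02,-0.01,0.03,0.06],[0,0,0,-0.02,-0.02,0.02,0.06],[0,0,0,0,0,0,0.06]]'
```

```text
time_s: 30.22
tool_pos: [547.9, 4.6, 22.6]
ee_rot: [-2.222, -2.221, 0.0]
contact_force: [0.6, -0.7, -0.5]
grip_width: 0.524
time_s: 30.63
tool_pos: [546.1, 4.5, 122.4]
ee_rot: [-2.219, -2.219, 0.005]
contact_force: [0.8, 0.4, -0.5]
grip_width: 0.529
time_s: 31.05
tool_pos: [497.5, -28.4, 257.4]
ee_rot: [2.221, 2.21, 0.0]
contact_force: [0.6, 0.4, 0.2]
grip_width: 0.704
```

Moving further back so the cameras can see everything for the final check.

```bash
python3 -m creep '[[0,0,0,-0.013,-0.035,0.01,0.06],[0,0,0,-0.013,-0.035,0.01,0.06],[0,0,0,-0.013,-0.035,0.01,0.06],[0,0,0,-0.013,-0.035,0.01,0.06],[0,0,0,-0.013,-0.035,0.01,0.06]]'; python3 -m creep '[[0,0,0,-0.015,-0.03,0,0.06],[0,0,0,-0.015,-0.03,0,0.06],[0,0,0,-0.015,-0.03,0,0.06],[0,0,0,0,0,0,0.06],[0,0,0,0,0,0,0.06]]'
python3 - <<'E'
from h import *
for n in ("scene","side"):
    p,d=robot.grab_frame(n); cv2.imwrite(f"pics/{n}9.png",p); W=cloud(n,d)
    for c in H:
        m=mask(p,c)&(d>0)
        k,l,s,ct=cv2.connectedComponentsWithStats(m.astype(np.uint8))
        for i in range(1,k):
            if s[i,4]<30: continue
            q=W[l==i]; 
            if not(400<np.median(q[:,0])<650 and abs(np.median(q[:,1]))<420): continue
            zt=np.percentile(q[:,2],97); t=q[q[:,2]>zt-4]; (x,y),r=cv2.minEnclosingCircle(t[:,:2].astype(np.float32))
            print(n,c,ct[i].round(),s[i,4],f"ztop {zt:.0f} {x:.0f} {y:.0f} r{r:.0f}")
    for (x0,y0) in((448,-120),(445,16)):
        q=W[(abs(W[...,0]-x0)<30)&(abs(W[...,1]-y0)<30)&(W[...,2]>70)&(W[...,2]<90)]; print(n,"white",len(q),cv2.minEnclosingCircle(q[:,:2].astype(np.float32)) if len(q) else 0)
print(robot.state()["tool_pos"],robot.state()["time_s"])
E
```

```text
time_s: 31.47
tool_pos: [432.0, -201.4, 303.5]
ee_rot: [2.221, 2.221, -0.0]
contact_force: [1.2, -0.1, -0.8]
grip_width: 0.703
time_s: 31.88
tool_pos: [386.9, -291.8, 302.4]
ee_rot: [-2.226, -2.215, -0.0]
contact_force: [-0.4, 0.4, 0.6]
grip_width: 0.703
scene blue [299. 181.] 170 ztop 83 571 124 r14
scene blue [298. 201.] 371 ztop 39 571 128 r12
scene red [354. 118.] 144 ztop 83 569 -130 r14
scene red [353. 137.] 279 ztop 40 566 -126 r11
scene yellow [235. 286.] 903 ztop 81 558 381 r15
scene green [335. 152.] 137 ztop 83 548 6 r14
scene green [333. 172.] 287 ztop 38 546 9 r12
scene white 101 ((448.8532409667969, -119.15715789794922), 14.656512260437012)
scene white 127 ((444.2374267578125, 19.548030853271484), 15.658496856689453)
side blue [344. 204.] 162 ztop 80 572 121 r14
side blue [341. 225.] 230 ztop 40 572 119 r12
side red [381. 279.] 338 ztop 80 567 -133 r15
side red [374. 306.] 532 ztop 41 567 -136 r12
side yellow [323. 182.] 55 ztop 327 431 -297 r1
side green [347. 234.] 206 ztop 80 547 2 r14
side green [346. 260.] 420 ztop 39 546 -3 r12
side white 217 ((447.4034423828125, -122.34707641601562), 15.539079666137695)
side white 133 ((443.7575988769531, 15.614738464355469), 14.800643920898438)
[ 388.49184208 -289.24696938  302.7469029 ] 31.9833
```

View pics/scene9.png

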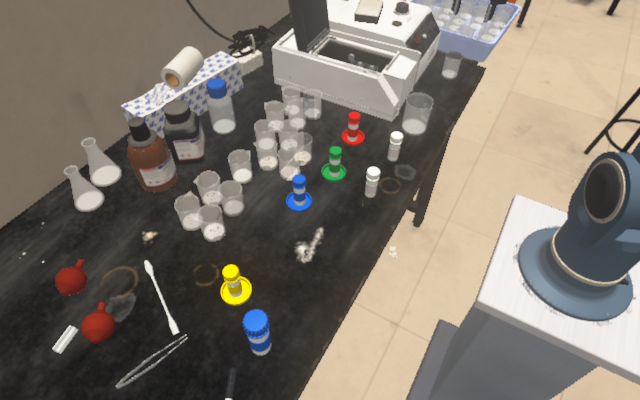

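View pics/side9.png

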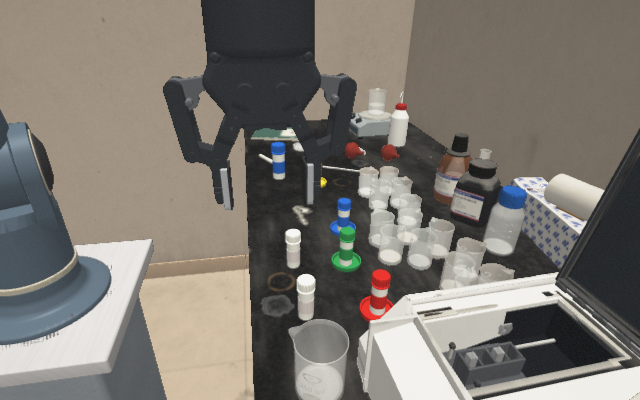

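The scene view shows all four coloured tubes upright in their dishes: red (353,130), green (335,163), blue (299,192) and yellow (235,283). Cap tops read about 3 mm higher than on the bench, as they should with each foot on a dish floor. The white tubes at (372,182) and (396,146) and the decoy have not moved, and the gripper is empty and clear. I'm handing the job in.

```bash
python3 -m creep '[[0,0,0,0,0,0,0.06],[0,0,0,0,0,0,0.06],[0,0,0,0,0,0,0.06],[0,0,0,0,0,0,0.06],[0,0,0,0,0,0,0.06]]'; python3 -c "
from plant import robot
print(robot.close_job())"
```

```text
time_s: 32.4
tool_pos: [388.1, -290.0, 302.8]
ee_rot: [2.221, 2.222, 0.0]
contact_force: [-0.2, 0.3, -0.0]
grip_width: 0.7
the job is handed in; nothing more can be done
None
```

I stood all four coloured tubes in their matching dishes in the order blue, red, yellow, green, released them, and handed the job in at 32.4 s.

- **Placement:** In the last pictures all four stand upright, within about 5 mm of their dish centres. Cap tops read about 3 mm higher than on the bench in the scene view, as they should with each foot on a dish floor (1 mm higher for yellow).
- **Left alone:** The two white tubes and the larger blue decoy were not touched. The white tubes read within 2 mm of where they started.
- **Forces:** The largest force I read was 14 N, once while gripping the blue tube and once when its foot met the dish floor.
- **Check that fell short:** In the last side picture the gripper hid the yellow tube. It was confirmed only from the scene camera and from the wrist picture just after release.
- **Camera disagreement:** The scene and side cameras differed by about 3–7 mm in y throughout, so I centred on the wrist camera. The side camera's cap heights rose 3 mm where checked.

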